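# Uncover and set the shoe-dryer timer

## Robot

A 7-joint arm with a two-finger parallel gripper is mounted at the origin on the work surface. World frame = base frame: x ahead of the robot, y to its left, z up, the work surface at z = 0. Lengths are in m, angles in rad, forces in N, time in s.
With the tool pointing down it reaches from about 0.425 to 0.825 m from the base axis. Payload 3.6 kg.
Tool frame: the origin (TCP) lies midway between the tips of the shut fingers; the grasp point (between the pads) lies manip.grip_depth behind it (manip.grip_depth is the distance from the TCP to the grasp point, in m); z points along the fingers, y is the line along which they close (so a half turn about z gives the same grasp; the last joint's range is limited). The gripper opens to 93 mm and grips with 3 to 60 N. Pads are 15 mm wide; open, the fingers measure 128 mm over their backs; the gripper's body (75 mm by 188 mm) begins 65 mm behind the grasp point.
Start: joints at [-1.365, 0.615, -0.013, 1.423, 0.008, 1.103, -0.04], TCP at [0.15, 0.632, 0.219] pointing down, gripper open.
Joint ranges: [-3.12, 3.12], [-0.3, 2.06], [-1.34, 1.32], [0.26, 2.42], [-1.36, 4.5], [0.01, 1.98], [-2.84, 2.84]. Speed limits (rad/s): [2.79, 2.79, 3.14, 3.14, 3.14, 3.14, 3.14].

## Interface

Orientations are given as [roll, pitch, yaw] about the fixed x, y, z axes, in that order (R = Rz(yaw) Ry(pitch) Rx(roll)).
In Python, from plant import manip gives the robot as it stands.
- The arm moves only by the tool arm_command, never from a script. Its argument "steps" is a list of rows, each a list of 6 numbers: the shift along the tool's x, y, z in mm, then the turn, a rotation vector about the tool's x, y, z in degrees. In form: [[x, y, z, wx, wy, wz], ...]. A call has 1 to 10 rows; each row shifts and turns the commanded pose from where the row before left it, along the tool's axes as they then stand; what a row does not reach is not made up. A row lasts 1/10 s, in which the tool goes at most 50 mm and 8.59 degrees, less where a joint would pass 70% of its speed; a pose out of reach is approached as far as the arm can. A call with a gripper value outside its range is refused whole. "jaw" is the opening, from -1 (shut) to 1 (fully open), set as the call begins (left out, the last holds). The fingers move at their own pace and stop on an object; the grip force is fixed at half the most. Time passes only in rows, so rows that do not move let the fingers close. It gives the time, the measured TCP pose, the force, the opening and the grip force at its end, in the units of the state.
- manip.read_state(): the state, without advancing time (a new reading comes with each control period).
- manip.grab_frame(name): name is "scene" or "top" or "wrist"; returns the picture (384x512x3 uint8, red, green, blue); there is no depth.
- manip.calibration(name): a dict with "mtx" (3x3 intrinsics, pixels), "k1" (the pictures are not rectified: a ray, as slopes to the right and down, at radius r is drawn at 1 + k1 r^2 times it, then the intrinsics apply), "position" and "orientation" of the camera in the world. Camera axes: x right, y down, z forward; pixel columns grow to the right and rows downward; lengths in m; the calibration is good to about 2 mm. A picture is of the moment at which its call begins: read the wrist's pose just before it. calibration takes no time and is no camera call; for the wrist camera it gives the pose at the moment of the call.
- manip.hand_in(): hands the job in; it is judged then, once.
The state is a dict: "time_s": time; "joint_positions": joint angles; "qvel": joint speeds; "effort": joint torques, N m; "ee_pos": TCP position; "orientation": TCP orientation; "force": force on the tool from outside, world axes, zero at the start; "moment": the same for the moment, N m; "finger_gap": finger opening in m; "finger_force": force on a finger pad.
Only numpy, scipy, OpenCV 4.12 (cv2) and the standard library are available. Lean on these libraries where they do the work, as an engineer would, in place of code of your own. Each camera call takes 0.05 s, during which the arm holds its last target. There are 200 camera calls.

## Task

Set the shoe-dryer timer: first clear the cork mat by laying the wooden clothes brush flat, bristles down, inside the blue key tray; then lift the loose green cover off the timer and stand it gently, upright and squarely, wholly on the cork mat. Then turn the blue knob clockwise until the black pointer lies on the middle of the red mark, and leave the cover off. Keep the cover level, do not shift the red mark, and leave all other things where they stand.

Things in the scene. Friction and masses are not known exactly. Their poses are not given: they have to be found in the camera images.
- unit: Shoe-dryer timer, fixed: white housing 200 (x) x 130 (y) x 45 high. Origin: centre of its underside on the marble. On it a grey plinth 160 x 92, top 51 above the origin, with a blue knob (centre x=-46, y=0) and a white dial (centre x=+32, y=0, radius 41). The cover stands over both, 45 above the unit's origin, long side along the unit's x, with about 4 mm play round the plinth.
- cover: Loose green cover, open below, 176 (x) x 108 (y), walls 4 thick, box part 54 high, 0.18 to 0.28 kg. On top, centred, a white solid handle bar 90 long along x, 16 wide, standing 54 to 82 above the origin. Origin: centre of the bottom edge. It must rise 45 to clear the knob. Nothing fastens it.
- mat: Cork mat 210 (x) x 140 (y) x 5 thick, fixed flat on the marble. Origin: centre of its underside; top at z=5.
- brush: Wooden clothes brush lying on the mat, bristles (stiff, dark, 140 x 36) down: wooden back 160 long (x) x 45 wide (y), 22 to 40 above the origin. Origin: centre of the bristles' underside. About 0.13 kg.
- tray: Blue ceramic key tray, open, 230 (x) x 115 (y), rim 22 high, walls and floor about 6 thick (inside 218 x 103), fixed. Origin: centre of its underside.
- knob_grip (a point): Point on the knob's vertical axis, 27 above the plinth (78 above the marble). The knob: a black disc (radius 25, 6 high) with a blue grip bar 50 long x 16 wide, standing 6 to 34 above the plinth. Its x axis runs along the bar.
- dial_knob (a joint): Knob angle in rad, grows clockwise seen from above; stops at 0 and 4.6; at 0 the bar lies along the unit's x. Light friction (0.05 N m); stays where left. Geared to the pointer, which turns the same way by 0.6 of the knob's angle. To reach the mark the knob must turn clockwise by 0.8 to 2.3 rad.
- pointer_tip (a point): Tip of the black pointer, 37 from the dial's centre. At knob angle 0 it points along the unit's +y, and it turns clockwise seen from above.
- mark_tip (a point): Middle of the red mark on the dial, 37 from the dial's centre; the mark is 9 wide across the pointer's path. Do not move it. The pointer lies over it when set.
- votive: Bystander, loose: green-tinted glass votive cup, diameter 60, 70 high. Origin: centre of its underside. Leave it in place.
- diffuser: Bystander, loose: amber glass scent jar with dark wooden cap, diameter 56, 95 high. Origin: centre of its underside. Leave it in place.
- lint_roller: Bystander, loose: lint roller lying on its side, 205 long, 45 high, white paper roll and red plastic handle. Long axis x, handle at +x. Origin: centre of its underside. Leave it in place.
- bangle: Bystander, loose: rigid silver-toned bead bangle lying flat, diameter 82, 10 high. Origin: centre of its underside. Leave it in place.
- glasses_case: Bystander, loose: blue spectacle case, 160 x 62 x 42 high. Origin: centre of its underside. Leave it in place.
- spray: Bystander, loose: white shoe-care bottle with blue cap, diameter 52, 150 high. Origin: centre of its underside. Leave it in place.
- mug: Bystander, loose: white ceramic mug, diameter 80, 90 high. Origin: centre of its underside. Leave it in place.

How it is judged:
By the outcome, as a careful person would: the job done as asked, in the order asked, and still so for the second after the job is handed in, with the robot touching nothing.
It also fails if it takes over 72 s, if anything falls off the work surface, if the arm or the gripper's body presses on something with over 40 N, if the wrist force passes 120 N, or if a joint passes its speed limit or range.

## Working session

There is one attempt and no reset: what is moved stays moved. The work goes in short steps, Python scripts to look and compute and a tool call to move; the robot and the scene stay as the last step left them, time stands still between calls to the robot, and variables do not carry over. Pictures are saved under pics/ and viewed, at most 11 in all, crops included, and the job is handed in when it is done.

Besides the shell and the picture viewer there is one more tool, called after ">>>" as name(argument=value, ...) on one line, values as JSON. arm_command: Moves the arm, as the interface text tells. Its arguments: {"type":"object","properties":{"steps":{"type":"array","items":{"type":"array","items":{"type":"number"}}},"jaw":{"type":"number"}},"required":["steps"]}

```bash
ls; mkdir -p pics
cat > h.py <<'E'
import numpy as np, cv2
from plant import manip
from scipy.spatial.transform import Rotation as R
def cal(n):
    c=manip.calibration(n); return c
def Rm(o):
    o=np.array(o)
    return o if o.shape==(3,3) else (R.from_euler('xyz',o).as_matrix() if o.size==3 else R.from_quat(o).as_matrix())
def ray(c,uv):
    K=np.array(c['mtx']); uv=np.atleast_2d(np.array(uv,float))
    d=(uv-K[:2,2])/[K[0,0],K[1,1]]; s=d.copy()
    for _ in range(20): s=d/(1+c['k1']*(s**2).sum(1,keepdims=True))
    return np.c_[s,np.ones(len(s))]@Rm(c['orientation']).T
def plane(c,uv,z):
    r=ray(c,uv); p=np.array(c['position']); return p+r*((z-p[2])/r[:,2])[:,None]
def proj(c,P):
    q=(np.atleast_2d(P)-np.array(c['position']))@Rm(c['orientation']); s=q[:,:2]/q[:,2:]
    s=s*(1+c['k1']*(s**2).sum(1,keepdims=True)); K=np.array(c['mtx']); return s*[K[0,0],K[1,1]]+K[:2,2]
def grab(n,f=None):
    c=cal(n); im=manip.grab_frame(n)
    if f: cv2.imwrite('pics/'+f,im[:,:,::-1])
    return c,im
E
python3 - <<'E'
from h import *
s=manip.read_state(); print(s, manip.grip_depth)
for n in('top','scene','wrist'):
    c,im=grab(n,n+'0.png'); print(n,c)
a=cv2.imread('pics/top0.png');b=cv2.imread('pics/scene0.png')
E
```

```text
pics
{'time_s': 0.0, 'joint_positions': array([-1.36453206,  0.6159264 , -0.01262398,  1.4248954 ,  0.00812201,
        1.10338639, -0.04041698]), 'qvel': array([-1.60801176e-04,  1.29565686e-03, -7.40017099e-05,  1.88293778e-04,
        6.51174327e-04,  3.35073904e-04, -2.37373508e-03]), 'effort': array([-1.76259814e-04, -4.58942735e+01,  2.09014895e-01, -1.65745157e+01,
       -6.11458160e-02,  2.06881313e-02,  2.34037661e-04]), 'ee_pos': array([0.1497451 , 0.631703  , 0.21747766]), 'orientation': array([-3.13902821e+00,  5.21356696e-05,  2.90889413e+00]), 'force': array([-0.42736924, -0.00474621,  0.82016486]), 'moment': array([ 0.02325094, -0.03049493,  0.01133782]), 'finger_force': 0.0, 'finger_gap': 0.09247297273925062} 0.0188
top {'mtx': array([[389.69805071,   0.        , 254.06674956],
       [  0.        , 389.69805071, 190.49908486],
       [  0.        ,   0.        ,   1.        ]]), 'k1': 0.015344920566357188, 'position': array([ 0.39520788, -0.02631341,  1.2404717 ]), 'orientation': array([-3.00873881,  0.01283132, -1.54038511])}
scene {'mtx': array([[422.47033879,   0.        , 260.8897099 ],
       [  0.        , 422.47033879, 179.90867576],
       [  0.        ,   0.        ,   1.        ]]), 'k1': 0.034509270796392794, 'position': array([ 1.10107109, -0.53454082,  1.26150144]), 'orientation': array([-2.57224852, -0.01228548,  0.79695397])}
wrist {'mtx': array([[273.00737569,   0.        , 254.26836859],
       [  0.        , 273.00737569, 188.17500617],
       [  0.        ,   0.        ,   1.        ]]), 'k1': 0.004144084857196817, 'position': array([0.07053299, 0.65000173, 0.38324572]), 'orientation': array([2.84095724e+00, 2.55473861e-03, 1.33876002e+00])}
```

View pics/top0.png

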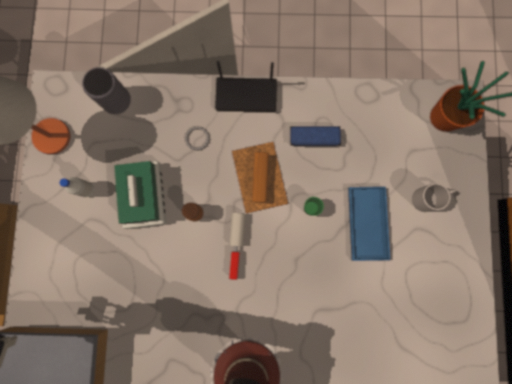

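View pics/scene0.png

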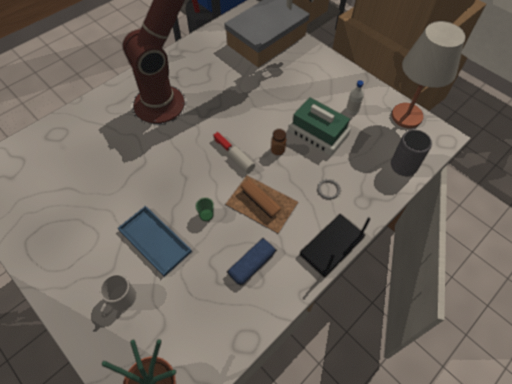

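The top view shows the brush on the mat at (262,176), the green cover at (137,192), the tray at (370,222), the lint roller at (237,245), the diffuser at (192,211) and the votive at (313,206). Next I'll measure with masks.

```bash
cat > m.py <<'E'
from h import *
def blob(im,lo,hi,roi=None):
    h=cv2.cvtColor(im,cv2.COLOR_RGB2HSV); m=cv2.inRange(h,np.array(lo),np.array(hi))
    if roi: 
        z=np.zeros_like(m); x0,y0,x1,y1=roi; z[y0:y1,x0:x1]=m[y0:y1,x0:x1]; m=z
    m=cv2.morphologyEx(m,cv2.MORPH_CLOSE,np.ones((3,3)))
    cs,_=cv2.findContours(m,0,cv2.CHAIN_APPROX_NONE)
    return max(cs,key=cv2.contourArea).reshape(-1,2).astype(float)
def rect(P):
    (cx,cy),(w,h),a=cv2.minAreaRect((P[:,:2]*1000).astype(np.float32))
    if w<h: w,h,a=h,w,a+90
    a=(a+90)%180-90
    return [round(float(x),1) for x in (cx,cy,w,h,a)]
E
python3 - <<'E'
from m import *
c=cal('top'); im=cv2.imread('pics/top0.png')[:,:,::-1].copy()
hsv=cv2.cvtColor(im,cv2.COLOR_RGB2HSV)
for n,(u,v) in dict(brush=(262,176),mat=(245,170),mat2=(277,180),cover=(150,190),tray=(370,222),handle=(132,190),votive=(313,206)).items(): print(n,hsv[v,u])
print(proj(c,[[.15,.632,.219],[0,0,0]]))
sets=dict(cover=((60,80,30),(90,255,255),(100,150,175,240),.099),tray=((95,90,40),(115,255,255),(340,175,400,270),.022),
 case=((100,80,30),(125,255,255),(280,115,350,155),.042),mat=((3,60,90),(25,255,255),(225,135,295,220),.005))
for n,(lo,hi,roi,z) in sets.items():
    b=blob(im,lo,hi,roi); print(n,rect(plane(c,b,z)))
v=blob(im,(60,80,30),(90,255,255),(300,190,330,220)); print('votive',plane(c,[v.mean(0)],.05))
for n,(u,w,z) in dict(diff=(192,211,.08),roll0=(238,213,.022),roll1=(234,279,.022),bangle=(198,138,.005)).items(): print(n,plane(c,[(u,w)],z).round(3))
big=cv2.resize(im[120:280,100:400],None,fx=2.6,fy=2.6,interpolation=cv2.INTER_CUBIC); cv2.imwrite('pics/c0.png',big[:,:,::-1])
E
```

```text
brush [ 13 184 140]
mat [ 14 158 136]
mat2 [ 14 160 145]
cover [69 99 93]
tray [104 113 113]
handle [ 17  46 188]
votive [ 61 110 102]
[[ -4.65723101 333.09654834]
 [246.62985774 374.81314163]]
cover [533.2, 345.7, 170.8, 105.0, 8.6]
tray [466.4, -364.7, 220.3, 110.6, 2.6]
case [733.8, -194.3, 147.9, 51.8, -88.5]
mat [605.0, -20.2, 217.3, 148.9, 15.0]
votive [[ 0.50593166 -0.18382988  0.05      ]]
diff [[0.483 0.177 0.08 ]]
roll0 [[0.485 0.042 0.022]]
roll1 [[0.283 0.047 0.022]]
bangle [[0.727 0.183 0.005]]
```

View pics/c0.png

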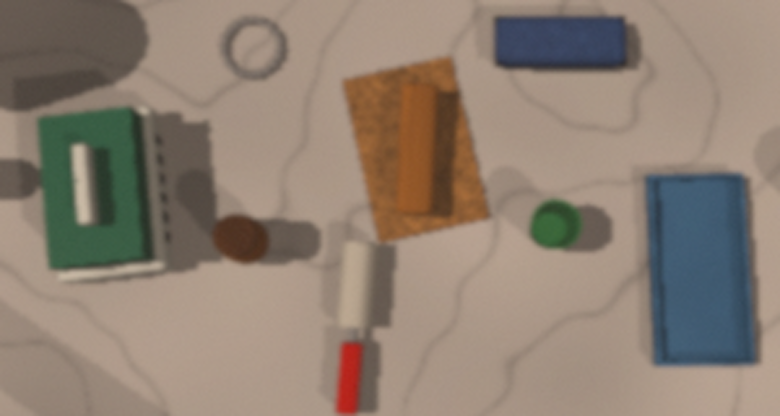

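```bash
cat >> h.py <<'E'
def plan(xyz,yawdeg):
    "shift in tool axes (mm) and wz (deg) to bring the TCP to xyz with tool yaw = yawdeg mod 180"
    s=manip.read_state(); Rt=Rm(s['orientation']); d=Rt.T@(np.array(xyz)-s['ee_pos'])*1000
    x=Rt[:,0]; yaw=np.degrees(np.arctan2(x[1],x[0])); w=-((yawdeg-yaw+90)%180-90)
    tilt=np.degrees((R.from_matrix(Rt).inv()*R.from_euler('xyz',[np.pi,0,np.radians(yaw)])).as_rotvec())
    print('shift',d.round(1),'wz',round(w,2),'tilt',tilt.round(2),'yaw',round(yaw,1),'t',s['time_s'],'q',s['joint_positions'].round(2),'gap',round(s['finger_gap'],4))
E
python3 - <<'E'
from m import *
c=cal('top'); im=cv2.imread('pics/top0.png')[:,:,::-1].copy()
b=blob(im,(8,172,110),(18,255,255),(245,145,280,210)); print(len(b),b.min(0),b.max(0),'brush',rect(plane(c,b,.045)))
plan([.60,-.02,.22],5)
E
```

```text
117 [252. 152.] [267. 201.] brush [599.4, -21.2, 155.8, 41.8, -1.2]
shift [-588.4 -530.5   -1.2] wz -18.33 tilt [-0.11  0.   -0.  ] yaw 166.7 t 0.15 q [-1.36  0.62 -0.01  1.42  0.01  1.1  -0.04] gap 0.0929
```

>>> arm_command(steps=[[-15,-13,0,0,0,0],[-29,-26,0,0,0,0],[-29,-26,0,0,0,0],[-29,-26,0,0,0,0],[-29,-26,0,0,0,0],[-29,-26,0,0,0,0],[-29,-26,0,0,0,0],[-29,-26,0,0,0,0],[-29,-26,0,0,0,0],[-29,-26,0,0,0,0]], jaw=1)

```text
time_s: 1.15
ee_pos: [0.3621, 0.3269, 0.2186]
orientation: [-3.141, -0.0, 2.909]
force: [0.3, 0.6, 0.9]
finger_gap: 0.093
finger_force: 0.0
```

>>> arm_command(steps=[[-30,-28,0,0,0,0],[-30,-28,0,0,0,0],[-30,-28,0,0,0,0],[-30,-28,0,0,0,0],[-30,-28,0,0,0,0],[-30,-28,0,0,0,0],[-30,-28,0,0,0,0],[-30,-28,0,0,0,0],[-30,-28,0,0,0,0],[-30,-28,0,0,0,0]])

```text
time_s: 2.15
ee_pos: [0.5894, -0.0146, 0.2184]
orientation: [3.142, -0.001, 2.909]
force: [0.5, 0.8, 0.1]
finger_gap: 0.0926
finger_force: 0.0
```

>>> arm_command(steps=[[0,0,0,0,0,-4],[0,0,0,0,0,-7],[0,0,0,0,0,-5],[0,0,0,0,0,0],[0,0,0,0,0,0]])

```text
time_s: 2.65
ee_pos: [0.5887, -0.0133, 0.2184]
orientation: [3.142, -0.001, -3.097]
force: [0.8, 0.4, -1.3]
finger_gap: 0.0927
finger_force: 0.0
```

Run:
```python
from m import *
c,im=grab('wrist','w1.png'); plan([.60,-.021,.22],3); print(manip.calibration('wrist')['position'], proj(c,[[.6,-.02,.045]]))
```

```text
shift [-11.   -8.4  -1.5] wz -0.42 tilt [-0.   -0.03  0.  ] yaw -177.4 t 2.7 q [-0.03  0.52  0.03  1.61 -0.01  1.01  1.61] gap 0.093
[ 0.50728243 -0.01799958  0.3841728 ] [[249.65912075 179.04147495]]
```

View pics/w1.png

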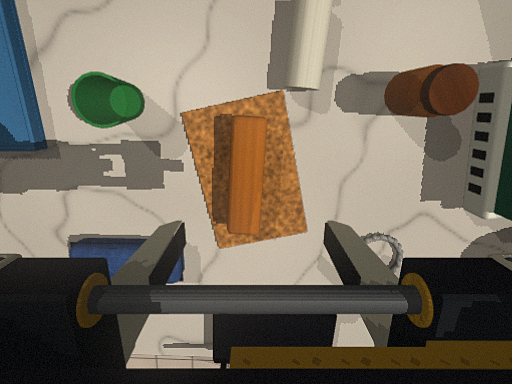

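The wrist view shows the brush's top face with corners near (232,116), (267,116), (262,233) and (229,233). The mat corners are near (181,113), (283,91), (307,231) and (219,248).

Run:
```python
from m import *
c=cal('wrist'); im=cv2.imread('pics/w1.png')[:,:,::-1].copy()
m=cv2.medianBlur(im,7); hsv=cv2.cvtColor(m,cv2.COLOR_RGB2HSV); print(hsv[150,250],hsv[200,245],hsv[200,285],hsv[130,200],hsv[225,220])
b=blob(m,(5,170,140),(16,255,255),(205,105,285,245)); print(b.min(0),b.max(0),'brush',rect(plane(c,b,.045)))
print('brush manual',rect(plane(c,[(232,116),(267,116),(262,233),(229,233)],.045)), plane(c,[(232,116),(267,116),(262,233),(229,233)],.045).round(4)[:,:2].tolist())
g=plane(c,[(181,113),(283,91),(307,231),(219,248)],.005); print('mat',rect(g),g.mean(0))
t,ti=cal('top'),None
```

```text
[ 14 201 169] [ 14 197 166] [ 15 169 166] [ 15 167 180] [ 15 166 169]
[227. 110.] [284. 236.] brush [598.3, -8.0, 165.5, 73.1, -2.7]
brush manual [599.3, -23.7, 156.5, 45.2, 0.9] [[0.5226, -0.0443], [0.5207, -0.0023], [0.6758, 0.0001], [0.6779, -0.0451]]
mat [606.6, -22.5, 207.5, 138.6, 14.6] [ 0.60679363 -0.02248189  0.005     ]
```

>>> arm_command(steps=[[-11,-9,0,0,0,2.6],[0,0,30,0,0,0],[0,0,40,0,0,0],[0,0,40,0,0,0],[0,0,40,0,0,0],[0,0,30,0,0,0],[0,0,15,0,0,0],[0,0,0,0,0,0],[0,0,0,0,0,0]])

```text
time_s: 3.6
ee_pos: [0.6013, -0.0217, 0.0247]
orientation: [-3.141, 0.002, -3.141]
force: [0.3, -0.1, 0.3]
finger_gap: 0.0932
finger_force: 0.0
```

Run:
```python
from m import *
plan([.60,-.022,.016],0)
```

```text
shift [ 1.3 -0.3  8.7] wz 0.05 tilt [-0.02  0.11 -0.  ] yaw -179.9 t 3.6 q [-0.02  0.78  0.02  1.75 -0.03  0.61  1.6 ] gap 0.0932
```

>>> arm_command(steps=[[1,0,8,0,0,0],[0,0,0,0,0,0]])

```text
time_s: 3.8
ee_pos: [0.5994, -0.0217, 0.0162]
orientation: [-3.142, 0.001, -3.141]
force: [-0.5, 0.2, -0.5]
finger_gap: 0.0927
finger_force: 0.0
```

>>> arm_command(steps=[[0,0,0,0,0,0],[0,0,0,0,0,0],[0,0,0,0,0,0],[0,0,0,0,0,0],[0,0,0,0,0,0],[0,0,0,0,0,0]], jaw=-1)

```text
time_s: 4.4
ee_pos: [0.5993, -0.0217, 0.0157]
orientation: [-3.142, 0.0, -3.141]
force: [0.8, -0.2, 0.2]
finger_gap: 0.0495
finger_force: 0.2
```

>>> arm_command(steps=[[0,0,-5,0,0,0],[0,0,-25,0,0,0],[0,0,-35,0,0,0],[0,0,-35,0,0,0],[0,0,-20,0,0,0],[0,0,0,0,0,0]])

```text
time_s: 5.0
ee_pos: [0.6014, -0.0217, 0.139]
orientation: [-3.141, 0.007, -3.14]
force: [0.2, -0.6, -1.8]
finger_gap: 0.0448
finger_force: 29.9
```

Run:
```python
from m import *
c,im=grab('top','t2.png'); 
plan([.4664,-.3647,.15],2.6)
b=blob(im,(98,90,40),(112,255,255),(340,175,400,270)); print('tray top',rect(plane(c,b,.022)),[plane(c,[b[i]],.022)[0].round(3).tolist() for i in (b.sum(1).argmin(),b.sum(1).argmax(),(b[:,0]-b[:,1]).argmin(),(b[:,0]-b[:,1]).argmax())])
c,im=grab('scene','s2.png'); 
b=blob(im,(95,90,40),(115,255,255),(105,200,200,280)); print('tray scene',rect(plane(c,b,.015)))
```

```text
shift [ 133.8 -342.9  -13.6] wz -2.53 tilt [-0.    0.15 -0.  ] yaw -179.9 t 5.05 q [-0.02  0.62  0.03  1.68 -0.03  0.84  1.6 ] gap 0.0449
tray top [466.4, -363.2, 219.8, 108.6, 3.4] [[0.571, -0.307, 0.022], [0.364, -0.422, 0.022], [0.357, -0.316, 0.022], [0.574, -0.41, 0.022]]
tray scene [465.2, -369.2, 228.2, 107.7, 2.8]
```

>>> arm_command(steps=[[8,-20,-5,0,0,0],[14,-36,-5,0,0,0],[14,-36,0,0,0,-1],[14,-36,0,0,0,-2],[15,-36,0,0,0,0],[15,-36,0,0,0,0],[15,-36,0,0,0,0],[15,-36,0,0,0,0],[15,-36,0,0,0,0],[8,-30,0,0,0,0]])

```text
time_s: 6.1
ee_pos: [0.4751, -0.366, 0.1432]
orientation: [3.139, -0.005, -3.091]
force: [0.2, 0.4, -1.6]
finger_gap: 0.0447
finger_force: 29.9
```

>>> arm_command(steps=[[0,0,0,0,0,0],[0,0,0,0,0,0]])

```text
time_s: 6.3
ee_pos: [0.4769, -0.3638, 0.1435]
orientation: [3.139, -0.003, -3.09]
force: [0.4, 0.7, -1.0]
finger_gap: 0.0448
finger_force: 29.9
```

Run:
```python
from m import *
plan([.4664,-.366,.15],3)
c,im=grab('wrist','w3.png'); print(proj(c,plane(c,[[256,150]],.02)))
```

```text
shift [10.6 -1.6 -6.5] wz -0.05 tilt [ 0.17 -0.18 -0.  ] yaw -177.0 t 6.3 q [ 0.61  0.62  0.    1.66 -0.    0.87  2.24] gap 0.0448
[[256. 150.]]
```

View pics/w3.png

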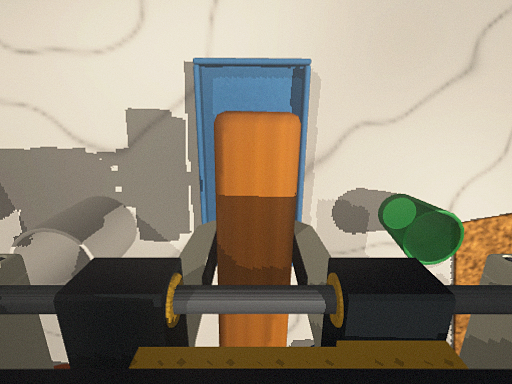

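The wrist view shows the brush held level and lengthwise, its near end at row 113 (columns 215–300), over the tray. The tray's near rim runs from (194,60) to (311,60).

Run:
```python
from m import *
c=cal('wrist'); s=manip.read_state(); Rt=Rm(s['orientation'])
for zt in (.165,.17,.175,.18):
    P=plane(c,[(215,150),(300,150),(256,112)],zt); L=(P-s['ee_pos'])@Rt; print(zt,round(np.linalg.norm(P[0]-P[1])*1000,1),(L*1000).round(1).tolist())
T=plane(c,[(194,60),(311,60)],.022); print(T.round(4).tolist(), T.mean(0), np.linalg.norm(T[0]-T[1]))
```

```text
0.165 45.2 [[58.0, -22.1, -21.1], [58.0, 23.0, -21.0], [77.5, -0.4, -21.0]]
0.17 43.6 [[58.8, -21.4, -26.1], [58.8, 22.2, -26.0], [77.6, -0.4, -26.0]]
0.175 42.0 [[59.7, -20.7, -31.1], [59.7, 21.4, -31.0], [77.8, -0.5, -31.0]]
0.18 40.5 [[60.5, -20.0, -36.1], [60.5, 20.5, -36.0], [77.9, -0.5, -36.0]]
[[0.3595, -0.4278, 0.022], [0.3533, -0.3154, 0.022]] [ 0.35639601 -0.37162991  0.022     ] 0.11259000720600794
```

>>> arm_command(steps=[[9,-1,0,0,0,0],[0,-1,30,0,0,0],[0,0,40,0,0,0],[0,0,25,0,0,0],[0,0,10,0,0,0],[0,0,0,0,0,0],[0,0,0,0,0,0]])

```text
time_s: 7.05
ee_pos: [0.4704, -0.3667, 0.0418]
orientation: [-3.14, 0.002, -3.087]
force: [0.1, 0.3, -1.2]
finger_gap: 0.0451
finger_force: 29.9
```

Run:
```python
from m import *
plan([.468,-.366,.026],3); print(manip.read_state()['force'])
```

```text
shift [ 2.4  0.9 15.8] wz 0.11 tilt [-0.07  0.09 -0.  ] yaw -176.9 t 7.05 q [ 0.63  0.75 -0.    1.76  0.    0.64  2.25] gap 0.0451
[ 0.09434473  0.32072267 -1.21140534]
```

>>> arm_command(steps=[[2,0,6,0,0,0],[0,0,4,0,0,0],[0,0,2,0,0,0],[0,0,2,0,0,0],[0,0,0,0,0,0],[0,0,0,0,0,0]])

```text
time_s: 7.65
ee_pos: [0.4675, -0.3667, 0.0267]
orientation: [-3.142, 0.0, -3.088]
force: [-0.6, -0.2, -1.3]
finger_gap: 0.0448
finger_force: 29.9
```

>>> arm_command(steps=[[0,0,1,0,0,0],[0,0,1,0,0,0],[0,0,0,0,0,0],[0,0,0,0,0,0]])

```text
time_s: 8.05
ee_pos: [0.4675, -0.3667, 0.0247]
orientation: [-3.142, -0.0, -3.088]
force: [-0.5, -0.4, -1.1]
finger_gap: 0.0446
finger_force: 29.9
```

>>> arm_command(steps=[[0,0,1,0,0,0],[0,0,1,0,0,0],[0,0,1,0,0,0],[0,0,0,0,0,0],[0,0,0,0,0,0]])

```text
time_s: 8.55
ee_pos: [0.4674, -0.3667, 0.0216]
orientation: [3.142, -0.0, -3.088]
force: [1.3, -0.5, -2.1]
finger_gap: 0.0449
finger_force: 29.9
```

>>> arm_command(steps=[[0,0,1,0,0,0],[0,0,1,0,0,0],[0,0,0,0,0,0],[0,0,0,0,0,0]])

```text
time_s: 8.95
ee_pos: [0.4675, -0.3667, 0.0196]
orientation: [3.142, -0.0, -3.088]
force: [0.3, 1.2, -1.3]
finger_gap: 0.0447
finger_force: 29.9
```

>>> arm_command(steps=[[0,0,1,0,0,0],[0,0,1,0,0,0],[0,0,0,0,0,0],[0,0,0,0,0,0]])

```text
time_s: 9.35
ee_pos: [0.4676, -0.3668, 0.0182]
orientation: [-3.141, 0.0, -3.088]
force: [-0.7, 0.6, 4.1]
finger_gap: 0.045
finger_force: 29.9
```

>>> arm_command(steps=[[0,0,0,0,0,0],[0,0,0,0,0,0],[0,0,0,0,0,0],[0,0,0,0,0,0]], jaw=0.16)

```text
time_s: 9.75
ee_pos: [0.4675, -0.3667, 0.0175]
orientation: [3.142, -0.0, -3.088]
force: [0.5, 0.5, -0.1]
finger_gap: 0.0539
finger_force: 0.0
```

>>> arm_command(steps=[[0,0,-5,0,0,0],[0,0,-20,0,0,0],[0,0,-40,0,0,0],[0,0,-45,0,0,0],[0,0,-45,0,0,0],[0,0,-45,0,0,0],[0,0,0,0,0,0]])

```text
time_s: 10.45
ee_pos: [0.4708, -0.3694, 0.2253]
orientation: [-3.132, 0.012, -3.088]
force: [0.9, 0.1, 0.6]
finger_gap: 0.0535
finger_force: 0.0
```

Run:
```python
from m import *
c,im=grab('wrist','w4.png'); c,im=grab('top','t4.png')
a=cv2.imread('pics/w4.png');b=cv2.imread('pics/t4.png')[120:280,80:400]
cv2.imwrite('pics/v4.png',np.hstack([a[:,:,:][:384:1][:, :],cv2.resize(b,(288,144))[:0]]) if 0 else a)
plan([.535,.346,.219],8.6)
```

```text
shift [-105.2  708.4   -1. ] wz -5.54 tilt [-0.11  0.12 -0.  ] yaw -176.9 t 10.55 q [ 0.63  0.52  0.    1.59 -0.    1.02  2.25] gap 0.0535
```

View pics/v4.png

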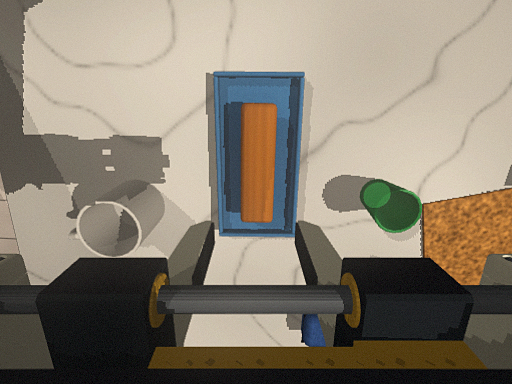

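The brush (242–277, 103–222) lies flat inside the tray.

>>> arm_command(steps=[[-3,22,0,0,0,0],[-7,46,0,0,0,0],[-7,46,0,0,0,0],[-7,46,0,0,0,0],[-7,46,0,0,0,0],[-7,46,0,0,0,0],[-7,46,0,0,0,0],[-7,46,0,0,0,0],[-7,46,0,0,0,0],[-7,46,0,0,0,0]])

```text
time_s: 11.55
ee_pos: [0.5087, 0.0738, 0.2159]
orientation: [-3.141, -0.004, -3.088]
force: [1.0, 0.4, 0.3]
finger_gap: 0.0541
finger_force: 0.0
```

>>> arm_command(steps=[[-7,46,0,0,0,0],[-7,46,0,0,0,0],[-7,46,0,0,0,0],[-7,46,0,0,0,0],[-7,46,0,0,0,0],[-5,36,0,0,0,0],[0,0,0,0,0,-5.5],[0,0,0,0,0,0],[0,0,0,0,0,0]])

```text
time_s: 12.45
ee_pos: [0.5355, 0.3383, 0.216]
orientation: [-3.139, -0.003, -2.995]
force: [0.5, 0.1, 0.3]
finger_gap: 0.0536
finger_force: 0.0
```

Run:
```python
from m import *
plan([.535,.346,.219],8.6)
c,im=grab('wrist','w5.png')
```

```text
shift [-0.6  7.6 -3. ] wz -0.22 tilt [-0.13 -0.17  0.  ] yaw -171.6 t 12.45 q [-0.53  0.59 -0.11  1.47  0.07  1.08  1.06] gap 0.0536
```

View pics/w5.png

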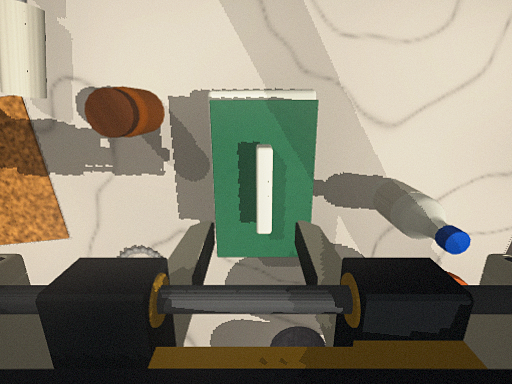

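The wrist view shows the cover's top, near edge (210,99)–(317,99), far edge at row 257. The white handle spans (256–272, 144–234).

Run:
```python
from m import *
c=cal('wrist'); im=cv2.imread('pics/w5.png')[:,:,::-1].copy()
b=blob(im,(0,0,150),(180,90,255),(246,135,284,243)); print(b.min(0),b.max(0)); h=rect(plane(c,b,.127)); print('handle',h)
b=blob(im,(60,80,30),(90,255,255),(195,90,330,222)); L=b[(b[:,1]>110)&(b[:,1]<215)]
for side in (L[L[:,0]<240],L[L[:,0]>290]):
    P=plane(c,side,.099); k=np.polyfit(P[:,0],P[:,1],1); print('edge yaw',np.degrees(np.arctan(k[0])),'y at .53',np.polyval(k,.53))
P=plane(c,[(210,99),(317,99)],.099);print(P)
plan([h[0]/1000,h[1]/1000,.219],h[4])
```

```text
[257. 145.] [272. 233.]
handle [534.8, 346.4, 90.5, 14.6, 8.6]
edge yaw 8.559344106040674 y at .53 0.2915144648886761
edge yaw 8.810316071340432 y at .53 0.39857851440047976
[[0.45708441 0.28063595 0.099     ]
 [0.44169478 0.38498649 0.099     ]]
shift [-0.2  8.3 -2.5] wz -0.24 tilt [-0.12 -0.12  0.  ] yaw -171.6 t 12.5 q [-0.53  0.59 -0.11  1.47  0.07  1.08  1.06] gap 0.0541
```

>>> arm_command(steps=[[0,8,0,0,0,-0.2],[0,0,20,0,0,0],[0,0,30,0,0,0],[0,0,30,0,0,0],[0,0,20,0,0,0],[0,0,0,0,0,0],[0,0,0,0,0,0]])

```text
time_s: 13.2
ee_pos: [0.5349, 0.348, 0.1181]
orientation: [3.141, 0.0, -2.989]
force: [0.0, 0.0, 0.2]
finger_gap: 0.0538
finger_force: 0.0
```

Run:
```python
from m import *
plan([.5348,.3464,.104],8.6)
```

```text
shift [ 0.3 -1.6 14.1] wz 0.12 tilt [0.02 0.02 0.  ] yaw -171.3 t 13.2 q [-0.55  0.7  -0.11  1.57  0.09  0.87  1.04] gap 0.0538
```

>>> arm_command(steps=[[0,-1.5,7,0,0,0.1],[0,0,6,0,0,0],[0,0,0,0,0,0],[0,0,0,0,0,0]])

```text
time_s: 13.6
ee_pos: [0.5349, 0.3465, 0.1048]
orientation: [3.141, 0.0, -2.99]
force: [0.0, 0.6, 1.1]
finger_gap: 0.0537
finger_force: 0.0
```

>>> arm_command(steps=[[0,0,0,0,0,0],[0,0,0,0,0,0],[0,0,0,0,0,0],[0,0,0,0,0,0],[0,0,0,0,0,0],[0,0,0,0,0,0],[0,0,0,0,0,0],[0,0,0,0,0,0],[0,0,0,0,0,0],[0,0,0,0,0,0]], jaw=-1)

```text
time_s: 14.6
ee_pos: [0.5348, 0.3466, 0.1047]
orientation: [3.141, 0.0, -2.99]
force: [-0.7, 1.1, 0.5]
finger_gap: 0.0159
finger_force: 30.0
```

Gripped. I'll lift it slowly.

>>> arm_command(steps=[[0,0,-3,0,0,0],[0,0,-8,0,0,0],[0,0,-10,0,0,0],[0,0,-10,0,0,0],[0,0,-10,0,0,0],[0,0,-12,0,0,0],[0,0,-15,0,0,0],[0,0,-15,0,0,0],[0,0,-12,0,0,0],[0,0,0,0,0,0]])

```text
time_s: 15.6
ee_pos: [0.5359, 0.3472, 0.2023]
orientation: [3.139, 0.004, -2.99]
force: [0.4, 0.8, -1.7]
finger_gap: 0.0153
finger_force: 30.0
```

Run:
```python
from m import *
s=manip.read_state(); print(s['force'],s['moment'],s['ee_pos'])
plan([.606,-.0215,.21],14.8)
c,im=grab('top','t6.png')
b=blob(im,(3,60,90),(25,255,255),(225,135,295,220)); print('mat',rect(plane(c,b,.005)))
```

```text
[ 0.42905933  0.80225221 -1.7338038 ] [-0.00694008 -0.00511391 -0.01060016] [0.53593729 0.34722222 0.2022542 ]
shift [ -13.8 -375.1   -8.5] wz -6.14 tilt [0.12 0.25 0.  ] yaw -171.3 t 15.6 q [-0.54  0.61 -0.11  1.48  0.07  1.05  1.05] gap 0.0153
mat [604.6, -20.6, 217.9, 148.2, 15.0]
```

Run:
```python
from m import *
# wrist calib at w1: rebuild from hand transform (camera rigid to tool)
c=cal('wrist'); s=manip.read_state(); T=Rm(s['orientation'])
po=T.T@(np.array(c['position'])-s['ee_pos']); Ro=T.T@Rm(c['orientation'])
def at(p,o):
    d=dict(c); Tt=Rm(o); d['position']=np.array(p)+Tt@po; d['orientation']=Tt@Ro; return d
c1=at([.5887,-.0133,.2184],[3.142,-.001,-3.097]); print(c1['position'])
im=cv2.imread('pics/w1.png')[:,:,::-1].copy()
b=blob(im,(5,120,60),(25,255,255),(170,80,320,255)); print(b.min(0),b.max(0),'mat',rect(plane(c1,b,.005)))
```

```text
[ 0.50726441 -0.01812289  0.3841152 ]
[181.  91.] [306. 247.] mat [605.9, -23.4, 208.5, 139.1, 14.7]
```

>>> arm_command(steps=[[0,-15,0,0,0,0],[-1,-30,0,0,0,0],[-1,-40,0,0,0,0],[-2,-40,0,0,0,0],[-2,-40,0,0,0,0],[-2,-40,0,0,0,0],[-2,-40,0,0,0,0],[-2,-40,0,0,0,0],[-2,-40,0,0,0,0],[-2,-25,0,0,0,0]])

```text
time_s: 16.65
ee_pos: [0.6025, -0.0038, 0.1986]
orientation: [-3.138, -0.003, -2.996]
force: [0.8, -0.1, -1.6]
finger_gap: 0.0157
finger_force: 30.0
```

>>> arm_command(steps=[[0,-20,0,0,0,-2],[0,-5,0,0,0,-4],[0,0,0,0,0,0],[0,0,0,0,0,0],[0,0,0,0,0,0]])

```text
time_s: 17.15
ee_pos: [0.6068, -0.021, 0.1993]
orientation: [3.141, -0.001, -2.885]
force: [0.2, -0.1, -1.9]
finger_gap: 0.0156
finger_force: 30.0
```

Run:
```python
from m import *
plan([.606,-.0215,.20],14.9)
c,im=grab('wrist','w7.png')
```

```text
shift [ 0.9 -0.2 -0.7] wz -0.22 tilt [ 0.04 -0.05 -0.  ] yaw -165.3 t 17.15 q [ 0.08  0.57 -0.13  1.58  0.08  1.    1.75] gap 0.0156
```

View pics/w7.png

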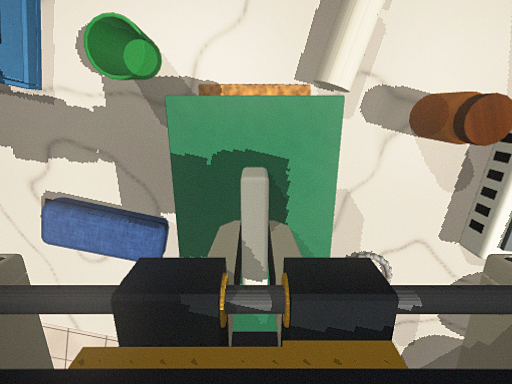

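The cover is held square to the tool. Its near edge is at (167–345, 97), with the mat just showing behind it at row 90.

>>> arm_command(steps=[[1,-1.5,10,0,0,0],[0,0,20,0,0,0],[0,0,25,0,0,0],[0,0,25,0,0,0],[0,0,20,0,0,0],[0,0,15,0,0,0],[0,0,7,0,0,0],[0,0,0,0,0,0],[0,0,0,0,0,0]])

```text
time_s: 18.1
ee_pos: [0.6072, -0.0235, 0.0781]
orientation: [-3.141, 0.001, -2.885]
force: [-0.3, 0.7, -2.1]
finger_gap: 0.0158
finger_force: 30.0
```

Run:
```python
from m import *
plan([.606,-.0228,.0647],14.7)
```

```text
shift [ 1.   0.9 13.4] wz -0.02 tilt [-0.02  0.06 -0.  ] yaw -165.3 t 18.1 q [ 0.07  0.71 -0.12  1.7   0.11  0.74  1.73] gap 0.0158
```

>>> arm_command(steps=[[1,1,5,0,0,0],[0,0,3,0,0,0],[0,0,1.5,0,0,0],[0,0,1,0,0,0],[0,0,1,0,0,0],[0,0,0,0,0,0],[0,0,0,0,0,0]])

```text
time_s: 18.8
ee_pos: [0.6056, -0.0229, 0.0662]
orientation: [-3.142, 0.0, -2.886]
force: [0.2, 1.0, -1.8]
finger_gap: 0.0159
finger_force: 30.0
```

>>> arm_command(steps=[[0,0,0.5,0,0,0],[0,0,0.5,0,0,0],[0,0,0.5,0,0,0],[0,0,0,0,0,0],[0,0,0,0,0,0]])

```text
time_s: 19.3
ee_pos: [0.6055, -0.0229, 0.0647]
orientation: [-3.142, 0.0, -2.886]
force: [0.8, -0.3, -1.2]
finger_gap: 0.016
finger_force: 30.0
```

>>> arm_command(steps=[[0,0,0.5,0,0,0],[0,0,0.5,0,0,0],[0,0,0,0,0,0],[0,0,0,0,0,0]])

```text
time_s: 19.7
ee_pos: [0.6056, -0.0229, 0.0647]
orientation: [-3.141, 0.0, -2.886]
force: [-2.7, -0.2, 5.8]
finger_gap: 0.0157
finger_force: 30.0
```

>>> arm_command(steps=[[0,0,0,0,0,0],[0,0,0,0,0,0],[0,0,0,0,0,0],[0,0,0,0,0,0]], jaw=0)

```text
time_s: 20.1
ee_pos: [0.6055, -0.0229, 0.0634]
orientation: [3.142, -0.0, -2.886]
force: [0.5, -0.3, 0.0]
finger_gap: 0.0431
finger_force: 0.0
```

>>> arm_command(steps=[[0,0,-4,0,0,0],[0,0,-10,0,0,0],[0,0,-25,0,0,0],[0,0,-40,0,0,0],[0,0,-45,0,0,0],[0,0,-40,0,0,0],[0,0,0,0,0,0]])

```text
time_s: 20.8
ee_pos: [0.6095, -0.0227, 0.2354]
orientation: [-3.138, 0.014, -2.886]
force: [0.0, -0.6, -0.0]
finger_gap: 0.0463
finger_force: 0.0
```

Run:
```python
from m import *
c,im=grab('wrist','w8.png'); 
b=blob(im,(60,80,30),(90,255,255),(180,60,320,262)); print(b.min(0),b.max(0),'cover',rect(plane(c,b,.059)))
plan([.535,.346,.22],8.6)
# knob/dial via top
c,im=grab('top','t8.png'); t=cv2.resize(im[150:235,95:180],None,fx=4,fy=4,interpolation=cv2.INTER_CUBIC); w=cv2.imread('pics/w8.png')
cv2.imwrite('pics/v8.png',np.hstack([w[:340,80:440],t[:,:,::-1]]))
```

```text
[211.  94.] [300. 228.] cover [606.8, -24.1, 174.4, 106.9, 14.6]
shift [-23.1 375.1  11.3] wz 6.06 tilt [-0.13  0.47 -0.  ] yaw -165.3 t 20.85 q [ 0.09  0.53 -0.14  1.54  0.08  1.06  1.76] gap 0.0464
```

View pics/v8.png

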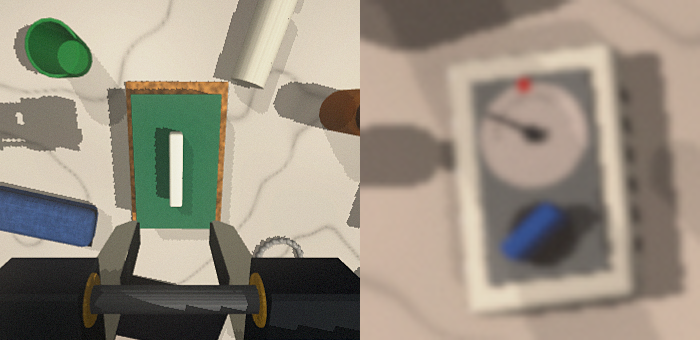

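The left panel shows the cover centred square on the mat. The right panel shows the unit uncovered: knob near the robot, pointer up-left and red mark at the top, so the unit's yaw is about 8.6°.

>>> arm_command(steps=[[-1,20,0,0,0,0],[-2,38,0,0,0,0],[-3,42,0,0,0,0],[-3,42,0,0,0,0],[-3,42,0,0,0,0],[-3,42,0,0,0,0],[-3,42,0,0,0,0],[-3,42,0,0,0,0],[-2,40,0,0,0,0],[0,25,0,0,0,0]])

```text
time_s: 21.9
ee_pos: [0.5299, 0.3493, 0.2254]
orientation: [3.141, -0.005, -2.881]
force: [0.1, 0.1, -0.3]
finger_gap: 0.0463
finger_force: 0.0
```

>>> arm_command(steps=[[0,0,5,0,0,3],[0,0,5,0,0,3],[0,0,0,0,0,0],[0,0,0,0,0,0],[0,0,0,0,0,0]])

```text
time_s: 22.4
ee_pos: [0.5328, 0.3453, 0.2173]
orientation: [-3.141, -0.001, -2.99]
force: [0.8, 0.4, 0.8]
finger_gap: 0.0464
finger_force: 0.0
```

Run:
```python
from m import *
plan([.4893,.3396,.15],8.6)
c,im=grab('wrist','w9.png')
u=np.array([.5348,.3464]);a=np.radians(8.6);M=np.array([[np.cos(a),-np.sin(a)],[np.sin(a),np.cos(a)]])
for n,p,z in(('knob',(-.046,0),.085),('dial',(.032,0),.052)): print(n,u+M@p,proj(c,[*(u+M@p),z]))
cr=im[60:260,160:360]; cv2.imwrite('pics/v9.png',cv2.resize(cr,None,fx=3,fy=3,interpolation=cv2.INTER_CUBIC)[:,:,::-1])
```

```text
shift [43.8  1.  67.3] wz 0.08 tilt [-0.03 -0.05  0.  ] yaw -171.3 t 22.4 q [-0.53  0.6  -0.13  1.47  0.08  1.08  1.04] gap 0.0464
knob [0.48931721 0.33952137] [[256.46351997 140.32101525]]
dial [0.5664402  0.35118513] [[256.02934567 198.26158859]]
```

View pics/v9.png

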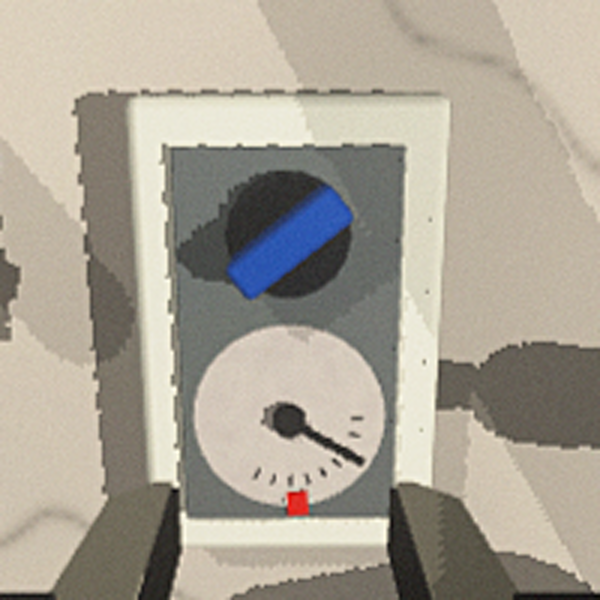

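```bash
cat > d.py <<'E'
from m import *
u=np.array([.5348,.3464]);a=np.radians(8.6);M=np.array([[np.cos(a),-np.sin(a)],[np.sin(a),np.cos(a)]])
def measure(c,im,knob=True,col=(160,60,360,262)):
    # dial: angles clockwise from unit +y, about the centre of the white disc
    hs=cv2.cvtColor(im,cv2.COLOR_RGB2HSV); x0,y0,x1,y1=col
    V,U=np.mgrid[y0:y1,x0:x1]; uv=np.c_[U.ravel(),V.ravel()]; px=hs[uv[:,1],uv[:,0]].astype(int)
    L=(plane(c,uv,.053)[:,:2]-u)@M
    D=L-[.032,0]; r=np.hypot(*D.T); 
    wh=(px[:,1]<60)&(px[:,2]>150)&(r<.0405); print('disc offset mm',(D[wh].mean(0)*1000).round(1))
    red=((px[:,0]<8)|(px[:,0]>172))&(px[:,1]>150)&(px[:,2]>120)&(r<.05)
    ang=lambda p:np.degrees(np.arctan2(p[0],p[1]))  # cw from +y towards +x
    mk=D[red].mean(0); print('mark',red.sum(),(mk*1000).round(1),ang(mk))
    pt=(px[:,2]<90)&(r>.014)&(r<.036); p=D[pt].mean(0); print('pointer',pt.sum(),ang(p), 'reach',r[pt].max())
    K=(plane(c,uv,.085)[:,:2]-u)@M-[-.046,0]
    bl=(px[:,0]>105)&(px[:,0]<128)&(px[:,1]>140)&(np.hypot(*K.T)<.04)
    if bl.sum()>30:
        print('knob top rect (unit mm)',rect(K[bl]))
    return ang(mk)-ang(p)
E
python3 - <<'E'
from d import *
c=cal('wrist'); im=cv2.imread('pics/w9.png')[:,:,::-1].copy()
d=measure(c,im); print('pointer needs',d,'knob needs deg',d/.6)
E
```

```text
disc offset mm [-2.1 -0.6]
mark 51 [41.1  3.8] 84.7160399964921
pointer 45 38.88955038784345 reach 0.03545585283715604
knob top rect (unit mm) [0.6, -0.9, 48.6, 16.6, -51.9]
pointer needs 45.82648960864865 knob needs deg 76.37748268108109
```

```bash
cat > d2.py <<'E'
from d import *
def L(c,uv,z): return ((plane(c,uv,z)[:,:2]-u)@M)*1000
def dial(c,im,z=.053):
    hs=cv2.cvtColor(im,cv2.COLOR_RGB2HSV).astype(int)
    V,U=np.mgrid[60:262,160:360]; uv=np.c_[U.ravel(),V.ravel()]; px=hs[uv[:,1],uv[:,0]]
    P=L(c,uv,z); r=np.hypot(P[:,0]-32,P[:,1])
    red=((px[:,0]<8)|(px[:,0]>172))&(px[:,1]>150)&(px[:,2]>120)&(r<55)
    print('red extents px',uv[red].min(0),uv[red].max(0),'mm',P[red].min(0).round(1),P[red].max(0).round(1))
    dark=(px[:,2]<90)&(r<38)
    Q=P[dark]; k=Q.mean(0); hub=Q[np.hypot(*(Q-[32,0]).T)<11]
    far=Q[np.hypot(*(Q-[32,0]).T)>15]
    vx,vy,x0,y0=cv2.fitLine(far.astype(np.float32),cv2.DIST_HUBER,0,.01,.01).ravel()
    print('hub',hub.mean(0).round(1),'pointer line cw-from-y',np.degrees(np.arctan2(vx,vy)).round(1),'passes',(x0,y0),'tip',far[np.argmax(np.hypot(*(far-[32,0]).T))].round(1))
    # white disc edge
    hs8=cv2.inRange(hs.astype(np.uint8),np.array((0,0,165)),np.array((180,60,255)))
    return
E
python3 - <<'E'
from d2 import *
c=cal('wrist'); im=cv2.imread('pics/w9.png')[:,:,::-1].copy()
for z in(.053,.058,.062): dial(c,im,z)
# disc extents and hub by hand
for z in(.051,.054): print(z,L(c,np.array([(194,413),(386,413),(290,325),(290,508),(287,420),(362,462),(298,503),(165,146),(405,146),(187,518),(390,518)])/3+[160,60],z).round(1).tolist())
E
```

```text
red extents px [256 224] [262 231] mm [67.9  0.2] [78.1  8.2]
hub [34.2  0. ] pointer line cw-from-y 28.7 passes (np.float32(46.937828), np.float32(21.005045)) tip [52.2 31.4]
red extents px [256 224] [262 231] mm [65.6  0.2] [75.6  8. ]
hub [32.6  0.2] pointer line cw-from-y 29.5 passes (np.float32(44.96311), np.float32(20.534014)) tip [51.5 30.9]
red extents px [256 224] [262 231] mm [63.8  0.1] [73.7  7.9]
hub [31.3  0.4] pointer line cw-from-y 27.0 passes (np.float32(44.483543), np.float32(21.916885)) tip [49.9 30.5]
0.051 [[31.9, -40.3], [31.8, 42.1], [-6.8, 0.8], [76.6, 1.1], [35.0, -0.3], [54.4, 32.5], [74.2, 4.7], [-78.0, -48.2], [-78.2, 45.2], [81.6, -44.9], [81.4, 45.8]]
0.054 [[30.9, -39.9], [30.7, 41.7], [-7.5, 0.7], [75.2, 1.1], [34.0, -0.4], [53.2, 32.2], [72.7, 4.6], [-78.1, -47.8], [-78.3, 44.8], [80.1, -44.5], [79.9, 45.4]]
```

Run:
```python
from d2 import *
c=cal('wrist'); im=cv2.imread('pics/w9.png')[:,:,::-1].copy()
b=blob(im,(105,140,60),(128,255,255),(225,110,290,170))
k=rect(plane(c,b,.085)); print('knob world',k)
top=cal('top'); t=cv2.imread('pics/t8.png')[:,:,::-1].copy(); b=blob(t,(105,120,60),(128,255,255),(95,190,180,230)); print('top',rect(plane(top,b,.085)))
plan([k[0]/1000,k[1]/1000,.15],k[4])
```

```text
knob world [490.0, 338.8, 48.8, 16.6, -43.3]
top [488.8, 339.9, 45.5, 15.1, -42.1]
shift [43.4 -0.  67.5] wz 51.97 tilt [-0.01 -0.03  0.  ] yaw -171.3 t 22.45 q [-0.53  0.59 -0.13  1.47  0.08  1.08  1.04] gap 0.0467
```

>>> arm_command(steps=[[20,0,0,0,0,0],[23,1,0,0,0,0],[0,0,0,0,0,7],[0,0,0,0,0,7.5],[0,0,0,0,0,7.5],[0,0,0,0,0,7.5],[0,0,0,0,0,7.5],[0,0,0,0,0,7.5],[0,0,0,0,0,7.5],[0,0,0,0,0,0]])

```text
time_s: 23.45
ee_pos: [0.4902, 0.3403, 0.2179]
orientation: [3.141, 0.0, 2.386]
force: [-0.0, -0.5, 0.1]
finger_gap: 0.0464
finger_force: 0.0
```

>>> arm_command(steps=[[0,0,20,0,0,0],[0,0,30,0,0,0],[0,0,30,0,0,0],[0,0,20,0,0,0],[0,0,10,0,0,0],[0,0,0,0,0,0],[0,0,0,0,0,0]])

```text
time_s: 24.15
ee_pos: [0.4909, 0.3406, 0.1086]
orientation: [3.14, 0.0, 2.386]
force: [-0.1, 0.5, -0.4]
finger_gap: 0.0466
finger_force: 0.0
```

Run:
```python
from d2 import *
plan([.4898,.3386,.063],-43.3)
```

```text
shift [-0.6 -2.3 45.5] wz 0.01 tilt [0.1  0.01 0.  ] yaw 136.7 t 24.15 q [-0.7   0.66  0.09  1.71 -0.08  0.78  0.24] gap 0.0466
```

>>> arm_command(steps=[[-0.5,-2,15,0,0,0],[0,0,15,0,0,0],[0,0,10,0,0,0],[0,0,5,0,0,0],[0,0,0,0,0,0],[0,0,0,0,0,0]])

```text
time_s: 24.75
ee_pos: [0.4897, 0.3388, 0.0633]
orientation: [3.14, 0.0, 2.385]
force: [0.3, 0.8, 0.4]
finger_gap: 0.0465
finger_force: 0.0
```

>>> arm_command(steps=[[0,0,0,0,0,0],[0,0,0,0,0,0],[0,0,0,0,0,0],[0,0,0,0,0,0],[0,0,0,0,0,0],[0,0,0,0,0,0],[0,0,0,0,0,0]], jaw=-1)

```text
time_s: 25.45
ee_pos: [0.4902, 0.3395, 0.063]
orientation: [3.139, 0.0, 2.386]
force: [2.1, 2.5, -1.0]
finger_gap: 0.0156
finger_force: 30.0
```

>>> arm_command(steps=[[0,0,0,0,0,4],[0,0,0,0,0,7],[0,0,0,0,0,7],[0,0,0,0,0,7],[0,0,0,0,0,7],[0,0,0,0,0,7],[0,0,0,0,0,5],[0,0,0,0,0,0]])

```text
time_s: 26.25
ee_pos: [0.4894, 0.339, 0.0629]
orientation: [3.141, -0.001, 1.617]
force: [1.9, 1.5, -0.5]
finger_gap: 0.0159
finger_force: 30.0
```

>>> arm_command(steps=[[0,0,0,0,0,4],[0,0,0,0,0,7],[0,0,0,0,0,7],[0,0,0,0,0,7],[0,0,0,0,0,6],[0,0,0,0,0,5],[0,0,0,0,0,0],[0,0,0,0,0,0],[0,0,0,0,0,0]])

```text
time_s: 27.15
ee_pos: [0.4887, 0.3392, 0.0629]
orientation: [-3.14, -0.001, 0.991]
force: [-1.2, 2.7, 3.6]
finger_gap: 0.0158
finger_force: 30.0
```

Run:
```python
from d2 import *
plan([.4898,.3390,.063],136.7-180-88)
```

```text
shift [ 0.4  1.  -0.1] wz 8.08 tilt [-0.09 -0.04  0.  ] yaw 56.8 t 27.15 q [-0.93  0.76  0.47  1.76 -0.49  0.74 -0.78] gap 0.0158
```

>>> arm_command(steps=[[0,0,0,0,0,4],[0,0,0,0,0,4],[0,0,0,0,0,0],[0,0,0,0,0,0],[0,0,0,0,0,0]])

```text
time_s: 27.65
ee_pos: [0.4886, 0.3393, 0.0629]
orientation: [-3.14, -0.0, 0.851]
force: [-2.5, 4.4, 5.8]
finger_gap: 0.0158
finger_force: 30.0
```

>>> arm_command(steps=[[0,0,0,0,0,0],[0,0,0,0,0,0],[0,0,0,0,0,0],[0,0,0,0,0,0]], jaw=0)

```text
time_s: 28.05
ee_pos: [0.4892, 0.3373, 0.0622]
orientation: [3.141, 0.002, 0.849]
force: [-0.5, 0.2, 0.5]
finger_gap: 0.0431
finger_force: 0.0
```

>>> arm_command(steps=[[0,0,-5,0,0,0],[0,0,-20,0,0,0],[0,0,-35,0,0,0],[0,0,-35,0,0,0],[0,0,-25,0,0,0],[0,0,0,0,0,0],[0,0,0,0,0,0],[0,0,0,0,0,0]])

```text
time_s: 28.85
ee_pos: [0.4881, 0.3381, 0.1812]
orientation: [-3.141, 0.003, 0.849]
force: [0.1, -0.1, -1.3]
finger_gap: 0.0466
finger_force: 0.0
```

Run:
```python
from d2 import *
plan([.4898,.3390,.063],48.7)
c,im=grab('wrist','w10.png'); print(proj(c,[[*(u+M@[.034,.0003]),.054],[*(u+M@[-.045,0]),.085]]))
x,y=proj(c,[[*(u+M@[.034,.0003]),.054]])[0].astype(int)
x0,y0=max(x-70,0),max(y-70,0); print(x0,y0)
cr=im[y0:y0+140,x0:x0+140]; cv2.imwrite('pics/v10.png',cv2.resize(cr,None,fx=4,fy=4,interpolation=cv2.INTER_CUBIC)[:,:,::-1])
```

```text
shift [  2.2   0.8 118.2] wz -0.03 tilt [-0.06  0.17 -0.  ] yaw 48.7 t 28.85 q [-1.01  0.63  0.61  1.65 -0.42  1.   -0.98] gap 0.0466
[[301.70656427 122.60042025]
 [253.15626572 186.79550049]]
231 52
```

View pics/v10.png

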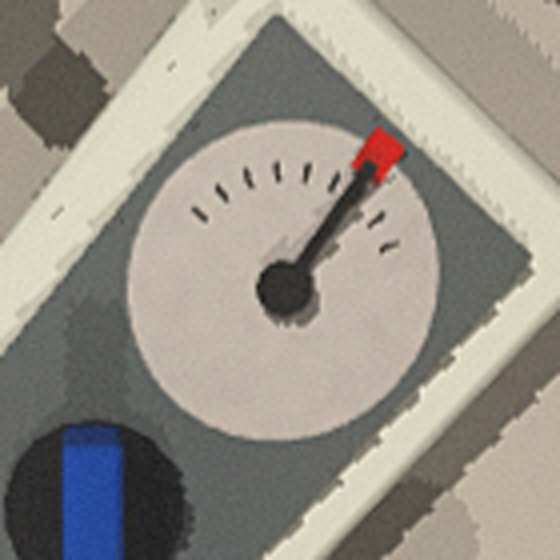

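The pointer from the hub (285,288) reaches the red mark, which is centred near (378,156). I'll check the remaining angle numerically.

Run:
```python
from d2 import *
c=cal('wrist'); im=cv2.imread('pics/w10.png')[:,:,::-1].copy(); hs=cv2.cvtColor(im,cv2.COLOR_RGB2HSV).astype(int)
V,U=np.mgrid[52:192,231:371]; uv=np.c_[U.ravel(),V.ravel()]; px=hs[uv[:,1],uv[:,0]]
ang=lambda p:np.degrees(np.arctan2(p[...,0],p[...,1]))
for z in(.053,.057,.06):
    P=L(c,uv,z); dk=(px[:,2]<75)&(np.hypot(P[:,0]-34,P[:,1])<11); C=P[dk].mean(0)
    D=P-C; r=np.hypot(*D.T)
    red=((px[:,0]<8)|(px[:,0]>172))&(px[:,1]>150)&(px[:,2]>120)&(r<50)
    pt=(px[:,2]<75)&(r>11)&(r<36); q=D[pt]; qf=D[pt&(r>22)]
    lo,hi=np.percentile(ang(D[red]),[2,98])
    print(z,'C',C.round(1),'mark',ang(D[red].mean(0)).round(2),(lo+hi)/2,'r',np.hypot(*D[red].mean(0)),'pointer',ang(q.mean(0)).round(2),ang(qf.mean(0)).round(2),pt.sum())
c,im=grab('top','t10.png')
for n,lo,hi,roi,z in(('cover',(60,80,30),(90,255,255),(225,140,295,220),.059),('votive',(50,80,30),(90,255,255),(300,190,330,220),.05)):
    print(n,rect(plane(c,blob(im,lo,hi,roi),z)))
d=cv2.absdiff(im,cv2.imread('pics/t4.png')[:,:,::-1].copy()).max(2); ys,xs=np.where(d[130:290,175:460]>50); print('changed px bbox',xs.min()+175,xs.max()+175,ys.min()+130,ys.max()+130)
```

```text
0.053 C [34.2 -0.5] mark 83.62 83.69297931897236 r 39.159351578554194 pointer 79.02 77.46 108
0.057 C [34.   0.2] mark 83.62 83.68856415531931 r 38.55923764141109 pointer 78.97 77.33 107
0.06 C [33.8  0.7] mark 83.62 83.68856415531933 r 38.15954684095317 pointer 78.97 77.27 107
cover [603.7, -23.1, 170.5, 99.3, 14.4]
votive [511.2, -189.4, 51.9, 49.4, -89.3]
changed px bbox 175 459 145 289
```

Run:
```python
from d2 import *
c=cal('wrist'); im=cv2.imread('pics/w10.png')[:,:,::-1].copy(); hs=cv2.cvtColor(im,cv2.COLOR_RGB2HSV).astype(int)
V,U=np.mgrid[52:192,231:371]; uv=np.c_[U.ravel(),V.ravel()]; px=hs[uv[:,1],uv[:,0]]
ang=lambda p:np.degrees(np.arctan2(p[...,0],p[...,1]))
P=L(c,uv,.056); dk=(px[:,2]<60)&(np.hypot(P[:,0]-34,P[:,1])<9)
C=P[dk&(np.hypot(*(P-[34,0]).T)<8)].mean(0)
for C in (C,np.array([33.8,0.])):
    D=P-C; r=np.hypot(*D.T); th=83
    for _ in range(6):
        e=np.array([np.sin(np.radians(th)),np.cos(np.radians(th))]); n=np.array([e[1],-e[0]])
        pt=(px[:,2]<75)&(r>10)&(r<37)&(abs(D@n)<2.8)&(D@e>0); th=ang(D[pt].mean(0))
    red=((px[:,0]<8)|(px[:,0]>172))&(px[:,1]>150)&(px[:,2]>100)&(r<50)
    R4=cv2.minAreaRect(D[red].astype(np.float32)); print(C.round(2),'pointer',th,pt.sum(),'mark rect',R4,ang(np.array(R4[0])))
knob=(px[:,0]>105)&(px[:,0]<128)&(px[:,1]>140); 
b=blob(im,(105,140,60),(128,255,255),(200,130,310,260)); K=rect(L(c,b,.085)/1000); print('knob rect',K)
```

```text
[33.66 -0.16] pointer 83.78156009264464 94 mark rect ((38.23141098022461, 4.160395622253418), (10.731528282165527, 8.94260025024414), 4.8307647705078125) 83.78943157000165
[33.8  0. ] pointer 84.08202192386663 92 mark rect ((38.088077545166016, 4.0028791427612305), (10.73153018951416, 8.942602157592773), 4.830764293670654) 84.00050456433398
knob rect [-42.1, 1.7, 52.0, 14.9, 40.5]
```

The pointer is within 0.1° of the mark's middle, and the gripper is clear.

```bash
python3 -c "
from plant import manip
print(manip.hand_in())"
```

```text
the job is handed in; nothing more can be done
None
```

The job is handed in at about 29 s: the brush lies bristles down in the tray, the cover stands square on the mat, and the pointer measures within about 0.1° of the red mark's middle.

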